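# Clear the bench after a measurement

## Robot

A 6-joint arm with a two-finger parallel gripper is mounted at the origin on a cart in front of the work surface, level with it; the furniture and walls round the work are solid. World frame = base frame: x ahead of the robot, y to its left, z up, the work surface at z = 0. Lengths are in m, angles in rad, forces in N, time in s.
With the tool pointing down it reaches from about 0.35 to 0.775 m from the base axis. Payload 7.3 kg.
Tool frame: the origin (TCP) lies at the very end of the fingers, on their centre line; the grasp point (between the pads) lies 19 mm behind it (pinch_z is the distance from the TCP to the grasp point, in m); z points along the fingers, y is the line along which they close (so a half turn about z gives the same grasp; the last joint's range is limited). The gripper opens to 92 mm and grips with 3 to 60 N. Pads are 19 mm wide; open, the fingers measure 130 mm over their backs; the gripper's body (75 mm by 190 mm) begins 47 mm behind the grasp point.
Start: joints at [0.992, 0.342, 1.524, -0, 1.275, -0.146], TCP at [0.22, 0.477, 0.227] pointing down, gripper open.
Joint ranges: [-2.53, 2.53], [-0.77, 2.02], [0.04, 2.7], [-1, 4.14], [0.28, 2.66], [-3.11, 3.11]. Speed limits (rad/s): [2.57, 2.57, 3.14, 3.14, 3.14, 3.14].

## Interface

Orientations are given as [roll, pitch, yaw] about the fixed x, y, z axes, in that order (R = Rz(yaw) Ry(pitch) Rx(roll)).
In Python, from cell import * gives the robot as it stands.
- The arm moves only by the tool arm_command, never from a script. Its arguments are lists of equal length, an entry for each row: "fingers": the gripper command: -1 is fully open, 1 is shut, values between are in proportion; "travel": the shift along the tool's x, y, z in m, a list of three; "dr": the turn, a rotation vector about the tool's x, y, z in degrees, a list of three. In form: {"fingers": [fingers, ...], "travel": [[x, y, z], ...], "dr": [[wx, wy, wz], ...]}. A call has 1 to 8 rows; each row is the pose to reach, as a shift and turn from the pose commanded when the call began, along the tool's axes at that moment; what a row does not reach only later rows make up. A row lasts 1/12 s, in which the tool goes at most 41.7 mm and 7.16 degrees, less where a joint would pass 70% of its speed; a pose out of reach is approached as far as the arm can. A call with a gripper value outside its range is refused whole. The fingers move at their own pace and stop on an object; "squeeze" is the grip in N (left out, the last holds). Time passes only in rows, so rows that repeat a pose let the fingers close. It gives the time, the measured TCP pose, the force, the opening and the grip force at its end, in the units of the state.
- observe(): the state, without advancing time (a new reading comes with each control period).
- read_camera(name): name is "scene" or "side" or "wrist"; returns a dict with "color" (420x560x3 uint8, blue, green, red), "z_map" (420x560 float32, m along the optical axis (not along the pixel's ray), 0 where there is no reading), "fx", "fy", "cx", "cy" (pixels), "R" (3x3) and "t" (3): a world point X has camera coordinates R X + t. Camera axes: x right, y down, z forward; pixel columns grow to the right and rows downward; lengths in m; the calibration is good to about 2 mm. A picture is of the moment at which its call begins.
- hand_in(): hands the job in; it is judged then, once.
The state is a dict: "time": time; "qpos": joint angles; "qvel": joint speeds; "joint_efforts": joint torques, N m; "tool_pos": TCP position; "tool_rot": TCP orientation; "contact_force": force on the tool from outside, world axes, zero at the start; "torque": the same for the moment, N m; "opening": finger opening in m; "grip_force": force on a finger pad.
Only numpy, scipy, OpenCV 4.12 (cv2) and the standard library are available. Lean on these libraries where they do the work, as an engineer would, in place of code of your own. Each camera call takes 0.05 s, during which the arm holds its last target. There are 200 camera calls.

## Task

Sort the five things left out on the bench into their places: stand the screw-cap bottle and the dropper bottle upright in the two-bay carrier, each in the bay made for its size (the fat bottle in the wide bay, the slim one in the narrow bay), put both white stirring bars in the round dish, and lay the tweezers flat in the long tray. Never let a bottle fall over, and leave the roll of tape where it is.

Things in the scene. Friction and masses are not known exactly. Their poses are not given: they have to be found in the camera images.
- screw_cap_bottle_mid (a point): Fat clear bottle with a white ribbed screw cap and a label, standing on the worktop. 53 mm in diameter and 118 mm tall; the straight body reaches up to 76 mm, above it shoulder and cap (33 mm wide). 190 g. This point is on its axis, half-way up: 59 mm above its underside; z up.
- dropper_bottle_mid (a point): Slim white squeeze bottle with a pointed red dropper cap, standing on the worktop. 31 mm in diameter and 94 mm tall; the straight body to grip reaches only up to 45 mm, above it shoulder, a 19 mm collar and the tip. 45 g. This point is on its axis, 36 mm above its underside, where it is well gripped; z up.
- tweezers_mid (a point): Plain steel tweezers lying flat, 14 mm wide (x), 124 mm long (y), 9 mm high, closed and rigid; pinch them across their 14 mm width at the middle. 25 g. This point is their centre, 4.5 mm above the underside; x across, y along, z up.
- long_bar_mid (a point): White stirring bar lying on the worktop, the longer of two: 9 mm wide (x) and high, 30 mm long (y), does not roll; pinch it across. 12 g. This point is its centre, 4 mm above the underside; y along, z up.
- short_bar_mid (a point): White stirring bar lying on the worktop, the shorter of two: 9 mm wide (x) and high, 22 mm long (y), does not roll; pinch it across. 12 g. This point is its centre, 4 mm above the underside; y along, z up.
- bottle_carrier: White low carrier with two bays side by side, fixed to the worktop; outside 84 mm (x) by 138 mm (y), walls 4 mm thick, 22 mm high, floor 4 mm thick. Origin: centre of its underside. Wide bay: 76 x 76 mm inside, centred at y = +27 mm. Narrow bay: 76 mm (x) by 50 mm (y) inside, centred at y = -40 mm. z up.
- bar_dish: Round shallow dish of bare steel, fixed to the worktop; outside 112 mm in diameter, flat floor about 94 mm across and 3 mm thick, rim 16 mm high. Origin: centre of its underside; z up.
- instrument_tray: Long shallow bare aluminium tray, fixed to the worktop; outside 88 mm (x) by 168 mm (y), inside 80 by 160 mm, floor 4 mm thick, rim 12 mm high. Origin: centre of its underside; y along its length, z up.
- tape_roll_mid (a point): Roll of white tape lying flat, 62 mm in diameter, 18 mm high, to the left of the other things; it is to stay where it is. This point is its centre, 9 mm above the underside.
Things that resemble listed ones, but are neither listed nor needed, are in the scene too. Of the things that look like the part that bears dropper_bottle_mid, the smallest one is meant.

How it is judged:
At the end, for the whole second after the job is handed in: Fat bottle upright (within 7 deg) on the floor of the wide bay, dropper bottle likewise in the narrow bay; both bars in the dish (centres within 52 mm of its centre, below 18 mm); tweezers flat inside the long tray; all released and at rest; tape within 30 mm of its start (x of screw_cap_bottle_mid in the frame of bottle_carrier between -0.016 and 0.016 m and y of screw_cap_bottle_mid in the frame of bottle_carrier between 0.011 and 0.043 m and z of screw_cap_bottle_mid in the frame of bottle_carrier between 0.057 and 0.068 m and x of dropper_bottle_mid in the frame of bottle_carrier between -0.028 and 0.028 m and y of dropper_bottle_mid in the frame of bottle_carrier between -0.053 and -0.027 m and z of dropper_bottle_mid in the frame of bottle_carrier between 0.034 and 0.045 m and angle between each of screw_cap_bottle_mid, dropper_bottle_mid's own z axis and vertical below 0.12 rad and horizontal distance between each of long_bar_mid, short_bar_mid and bar_dish below 0.052 m and z of long_bar_mid in the frame of bar_dish between 0 and 0.018 m and z of short_bar_mid in the frame of bar_dish between 0 and 0.018 m and x of tweezers_mid in the frame of instrument_tray between -0.04 and 0.04 m and y of tweezers_mid in the frame of instrument_tray between -0.022 and 0.022 m and z of tweezers_mid in the frame of instrument_tray between 0.003 and 0.014 m and angle between tweezers_mid's own z axis and vertical below 0.15 rad and linear speed of each of screw_cap_bottle, dropper_bottle, long_bar, short_bar, tweezers below 0.02 m/s and distance of tape_roll_mid from where it was at the start of the episode below 0.03 m); the robot touches nothing.
It fails at once if the screw-cap bottle falls over (tips by more than 45 degrees) (angle between screw_cap_bottle_mid's own z axis and vertical above 0.79 rad).
It fails at once if the dropper bottle falls over (tips by more than 45 degrees) (angle between dropper_bottle_mid's own z axis and vertical above 0.79 rad).
It fails at once if the roll of tape is moved by more than 30 mm (distance of tape_roll_mid from where it was at the start of the episode above 0.03 m).
It also fails if it takes over 136 s, if anything falls off the work surface, if the arm or the gripper's body presses on something with over 40 N, if the wrist force passes 120 N, or if a joint passes its speed limit or range.

## Working session

There is one attempt and no reset: what is moved stays moved. The work goes in short steps, Python scripts to look and compute and a tool call to move; the robot and the scene stay as the last step left them, time stands still between calls to the robot, and variables do not carry over. Pictures are saved under pics/ and viewed, at most 14 in all, crops included, and the job is handed in when it is done.

Besides the shell and the picture viewer there is one more tool, called after "Emit:" in YAML: its name, and indented under it one key for each argument. arm_command: Moves the arm, as the interface text tells. Its arguments: {"type":"object","properties":{"fingers":{"type":"array","items":{"type":"number"}},"travel":{"type":"array","items":{"type":"array","items":{"type":"number"}}},"dr":{"type":"array","items":{"type":"array","items":{"type":"number"}}},"squeeze":{"type":"number"}},"required":["fingers","travel","dr"]}

```bash
mkdir -p pics
python3 - <<'E'
from cell import *
import cv2,pickle
s=observe();print(s)
for n in("scene","side"):
    c=read_camera(n);pickle.dump(c,open(n+".pkl","wb"));cv2.imwrite(f"pics/{n}0.png",c["color"]);print(n,c["fx"],c["cx"],c["cy"],c["R"],c["t"])
E
```

```text
{'time': 0.0, 'qpos': array([ 9.92005195e-01,  3.42721610e-01,  1.52500184e+00, -5.41474811e-05,
        1.27537132e+00, -1.45981762e-01]), 'qvel': array([-0.00057799,  0.00032966,  0.00072743,  0.0004549 ,  0.00256307,
        0.00089443]), 'joint_efforts': array([ 6.30788036e-04, -4.31246746e+01, -2.44210660e+01,  7.16690160e-02,
        5.60832547e-02, -1.24039111e-04]), 'tool_pos': array([0.2199652 , 0.47626306, 0.22605083]), 'tool_rot': array([-3.14009899e+00, -1.67275615e-04,  2.70879896e+00]), 'contact_force': array([0.87950173, 0.40355685, 0.25011172]), 'torque': array([ 0.01766999,  0.04302787, -0.01932007]), 'grip_force': 0.0, 'opening': 0.09156108645343591}
scene 388.3703742990163 276.47878227886343 210.0900701800582 [[ 0.70089202 -0.71310324  0.01530198]
 [-0.42243147 -0.4322928  -0.79666467]
 [ 0.57471909  0.55191187 -0.60422782]] [-0.31649673  0.27440344  0.6016426 ]
side 525.5016314673036 272.69027238763425 200.90685447521662 [[-0.88335428 -0.46849877 -0.01393292]
 [-0.18530067  0.37638025 -0.90774532]
 [ 0.43052164 -0.79927893 -0.41929024]] [0.47701244 0.13424696 1.30300588]
```

View pics/scene0.png

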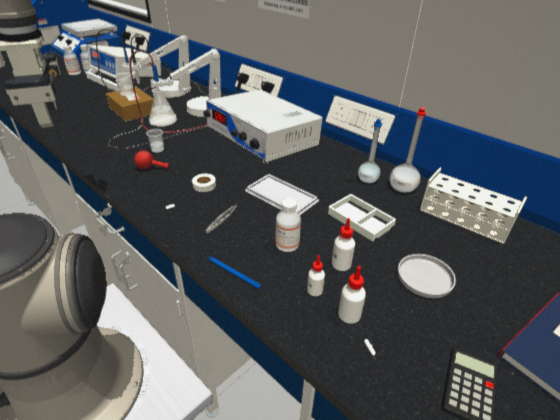

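View pics/side0.png

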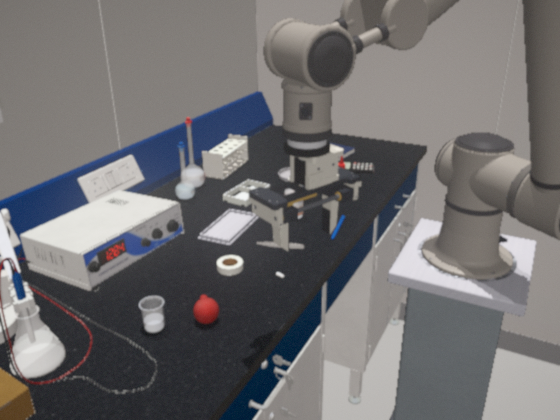

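The scene view shows:
- fat bottle at (288,225)
- three red-capped droppers at (316,278), (343,248) and (351,297); the one at (316,278) looks smallest
- bars at (170,206) and (370,347)
- tweezers at (221,219), tape at (204,182)
- tray at (282,195), carrier at (362,215), dish at (426,275)

Next I'll enlarge the droppers and measure everything.

```bash
cat > h.py <<'E'
import numpy as np,cv2,pickle
from scipy.spatial.transform import Rotation as Ro
def ray(c,u,v,z):
    d=c["R"].T@np.array([(u-c["cx"])/c["fx"],(v-c["cy"])/c["fy"],1]);o=-c["R"].T@c["t"]
    return o+d*(z-o[2])/d[2]
def cloud(c):
    v,u=np.mgrid[:420,:560];z=c["z_map"]
    P=np.stack([(u-c["cx"])/c["fx"]*z,(v-c["cy"])/c["fy"]*z,z],-1)
    return (P-c["t"])@c["R"]
def pix(c,X):
    p=c["R"]@np.array(X)+c["t"];return c["fx"]*p[0]/p[2]+c["cx"],c["fy"]*p[1]/p[2]+c["cy"]
def comps(c,thr=75):
    m=(c["color"].max(2)>thr).astype(np.uint8)
    return cv2.connectedComponentsWithStats(m)
def rect(c,m,z):
    "min-area rectangle on plane z of a mask: centre, size, long-axis angle"
    v,u=np.nonzero(m);P=np.array([ray(c,a,b,z)[:2] for a,b in zip(u,v)],np.float32)
    (r)=cv2.boxPoints(cv2.minAreaRect(P*1000))/1000
    a,b=r[1]-r[0],r[2]-r[1];l=a if np.hypot(*a)>np.hypot(*b) else b
    return r.mean(0).round(4),np.hypot(*a).round(4),np.hypot(*b).round(4),np.degrees(np.arctan2(l[1],l[0])).round(1)
def togo(s,p,yaw=None):
    "shift in tool axes to world point p (TCP) and turn about tool z"
    R=Ro.from_euler("xyz",s["tool_rot"]).as_matrix()
    d=R.T@(np.array(p)-s["tool_pos"]);o=d.round(4).tolist()
    if yaw is not None:
        ya=np.degrees(np.arctan2(R[1,1],R[0,1])) # direction of closing axis
        t=-((yaw-ya+90)%180-90);o.append(round(t,1))
    return o
E
python3 - <<'E'
from h import *
c=pickle.load(open("scene.pkl","rb"));W=cloud(c)
n,L,st,ce=comps(c)
for name,(u,v),z in [("short",(170,206),.009),("long",(370,347),.009),("twz",(221,219),.006),("tape",(211,184),.018),("tray",(255,181),.012),("carrier",(336,207),.02),("dish",(402,275),.016)]:
    w=L[v-3:v+4,u-3:u+4];l=np.bincount(w[w>0]).argmax() if (w>0).any() else 0
    if not l: print(name,"none");continue
    m=L==l;print(name,st[l],rect(c,m,z))
hsv=cv2.cvtColor(c["color"],cv2.COLOR_BGR2HSV)
for name,(u0,u1,v0,v1) in dict(fat=(272,304,195,255),d1=(304,329,254,297),d2=(331,357,217,273),d3=(338,368,264,325)).items():
    P=W[v0:v1,u0:u1].reshape(-1,3);P=P[(P[:,2]>.01)&(P[:,2]<.2)];P=P[np.linalg.norm(P[:,:2]-np.median(P[:,:2],0),axis=1)<.035]
    print(name,"top",P[:,2].max().round(3),"tip xy",np.median(P[P[:,2]>P[:,2].max()-.012],0).round(3),"body width",np.median(P,0).round(3))
for n,p in dict(tray=[(246,190),(301,216),(318,203),(262,177)],carrier=[(329,215),(367,238),(394,218),(352,195)]).items(): print(n,[ray(c,*q,.012 if n=="tray" else .022)[:2].round(3).tolist() for q in p])
cv2.imwrite("pics/drop.png",cv2.resize(c["color"][170:370,240:470],None,fx=3,fy=3,interpolation=2))
E
```

```text
short [165 203  10   7  43] (array([0.364 , 0.2861], dtype=float32), np.float32(0.0249), np.float32(0.0172), np.float32(-11.7))
long [364 338  12  18 101] (array([ 0.3823, -0.2886], dtype=float32), np.float32(0.0107), np.float32(0.033), np.float32(63.7))
twz [206 205  31  28 240] (array([0.4278, 0.1632], dtype=float32), np.float32(0.0214), np.float32(0.1213), np.float32(17.5))
tape [191 173  25  20 401] (array([0.481 , 0.3044], dtype=float32), np.float32(0.0641), np.float32(0.0942), np.float32(51.7))
tray [ 245  174   74   78 2606] (array([0.5749, 0.0798], dtype=float32), np.float32(0.1654), np.float32(0.3126), np.float32(65.8))
carrier [ 328  193   68   78 2575] (array([ 0.5989, -0.0771], dtype=float32), np.float32(0.1574), np.float32(0.2498), np.float32(2.5))
dish [ 398  253   59   45 2008] (array([ 0.5997, -0.2774], dtype=float32), np.float32(0.1151), np.float32(0.1204), np.float32(45.2))
fat top 0.119 tip xy [ 0.472 -0.012  0.116] body width [ 0.463 -0.021  0.071]
d1 top 0.094 tip xy [ 0.416 -0.139  0.088] body width [ 0.41  -0.144  0.046]
d2 top 0.124 tip xy [ 0.511 -0.133  0.119] body width [ 0.501 -0.138  0.061]
d3 top 0.125 tip xy [ 0.416 -0.222  0.12 ] body width [ 0.406 -0.227  0.063]
tray [[0.544, 0.203], [0.564, 0.028], [0.635, 0.034], [0.618, 0.22]]
carrier [[0.605, -0.024], [0.6, -0.135], [0.706, -0.139], [0.713, -0.013]]
```

View pics/drop.png

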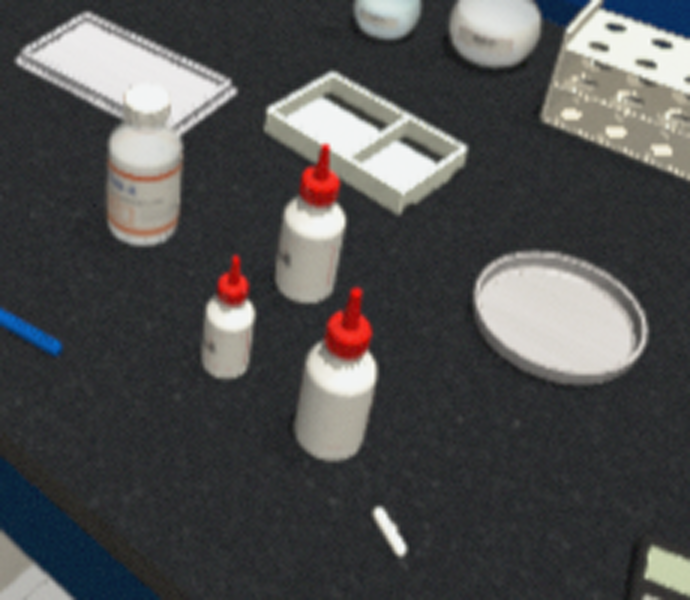

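Three dropper bottles: (316,278) measures 94 mm tall, while (343,248) and (351,297) measure about 124 mm. The one at (316,278) is meant, being the smallest and matching 94 mm. In the crop it stands at (228,320). The carrier's narrower bay is on the right, towards -y. Next: the corners of the carrier and tray, then move.

Run:
```python
from h import *
from cell import *
c=pickle.load(open("scene.pkl","rb"))
f=lambda q,z:ray(c,240+q[0]/3-.33,170+q[1]/3-.33,z)[:2]
for n,z,Q in [("carrier",.022,[(267,115),(335,72),(466,148),(402,200)]),("tray",.012,[(18,62),(86,13),(236,92),(178,130)])]:
    P=np.array([f(q,z) for q in Q]);print(n,P.round(3).tolist(),P.mean(0).round(3),[np.linalg.norm(P[i]-P[i-1]).round(3) for i in range(4)],[np.degrees(np.arctan2(*(P[i]-P[i-1])[::-1])).round(1) for i in range(4)])
m=(cv2.inRange(c["color"],(75,75,75),(255,255,255)));m[:, :395]=0;m[:,460:]=0;m[:250]=0;m[300:]=0
n,L,st,ce=cv2.connectedComponentsWithStats(m);k=st[1:,4].argmax()+1
v,u=np.nonzero(L==k);P=np.array([ray(c,a,b,.016)[:2] for a,b in zip(u,v)],np.float32)
print("dish",cv2.minEnclosingCircle(P),P.min(0),P.max(0))
s=observe()
print(togo(s,(.36,.28,.2),78))
```

```text
carrier [[0.626, -0.006], [0.716, -0.008], [0.704, -0.143], [0.615, -0.142]] [ 0.665 -0.075] [np.float64(0.136), np.float64(0.09), np.float64(0.135), np.float64(0.089)] [np.float64(85.3), np.float64(-1.5), np.float64(-95.1), np.float64(179.6)]
tray [[0.542, 0.203], [0.641, 0.219], [0.644, 0.04], [0.57, 0.04]] [0.599 0.125] [np.float64(0.165), np.float64(0.101), np.float64(0.178), np.float64(0.075)] [np.float64(99.6), np.float64(9.3), np.float64(-89.1), np.float64(-179.3)]
dish ((0.5985376834869385, -0.277570903301239), 0.062280911952257156) [ 0.5369916  -0.33273205] [ 0.6600557  -0.21960239]
[-0.2094, -0.1194, 0.0262, np.float64(-12.8)]
```

Emit:
arm_command:
  fingers: [-1,-1,-1,-1,-1,-1,-1,-1]
  travel:
    - [-0.035,-0.02,0.005]
    - [-0.07,-0.04,0.01]
    - [-0.105,-0.06,0.015]
    - [-0.14,-0.08,0.02]
    - [-0.175,-0.1,0.025]
    - [-0.21,-0.12,0.026]
    - [-0.21,-0.12,0.026]
    - [-0.21,-0.12,0.026]
  dr:
    - [0,0,-3]
    - [0,0,-6]
    - [0,0,-9]
    - [0,0,-12]
    - [0,0,-13]
    - [0,0,-13]
    - [0,0,-13]
    - [0,0,-13]

```text
time: 0.77
tool_pos: [0.3614, 0.278, 0.2005]
tool_rot: [-3.141, -0.001, 2.931]
contact_force: [-0.7, 0.1, 0.1]
opening: 0.0919
grip_force: 0.0
```

```bash
cat > w.py <<'E'
import sys
from h import *
from cell import *
def wrist(name=None):
    c=read_camera("wrist")
    if name: cv2.imwrite(f"pics/{name}.png",c["color"])
    return c,observe()
def blobs(c,z,thr=75,amin=60,amax=9000):
    n,L,st,ce=comps(c,thr)
    return [(tuple(ce[i].round().astype(int).tolist()),int(st[i,4]))+rect(c,L==i,z) for i in range(1,n) if amin<st[i,4]<amax]
E
python3 - <<'E'
from w import *
c,s=wrist("w1");pickle.dump(c,open("w1.pkl","wb"));print(s["time"],s["tool_pos"],s["tool_rot"],c["fx"],c["R"],c["t"])
for b in blobs(c,.008):print(*b)
E
```

```text
0.8167 [0.36061795 0.27921665 0.20055497] [ 3.14154971e+00 -7.34291383e-04  2.93320461e+00] 334.25083096703486 [[ 2.09999164e-01  9.77701557e-01 -1.26313456e-04]
 [ 9.41552597e-01 -2.02199970e-01  2.69432514e-01]
 [ 2.63399048e-01 -5.66995336e-02 -9.63019265e-01]] [-0.34846592 -0.31115108  0.28467819]
(47, 13) 2741 [0.1525 0.113 ] 0.0295 0.1215 86.9
(291, 191) 153 [0.3684 0.2918] 0.0219 0.0086 -11.7
(503, 212) 3105 [0.4393 0.4995] 0.1062 0.0622 -79.1
(44, 211) 931 [0.3334 0.0242] 0.1174 0.0131 -79.6
(159, 261) 1822 [0.4063 0.1329] 0.0739 0.1123 77.9
(553, 249) 156 [0.4963 0.5639] 0.0175 0.0183 0.6
(405, 266) 1327 [0.482  0.3999] 0.0333 0.0931 37.7
(3, 250) 66 [ 0.3683 -0.0372] 0.0119 0.0099 -24.7
(331, 273) 822 [0.471  0.3181] 0.0251 0.0602 77.9
(194, 274) 88 [0.4394 0.1626] 0.0058 0.0247 13.6
(47, 303) 1801 [ 0.4435 -0.0187] 0.0626 0.0572 -12.1
```

View pics/w1.png

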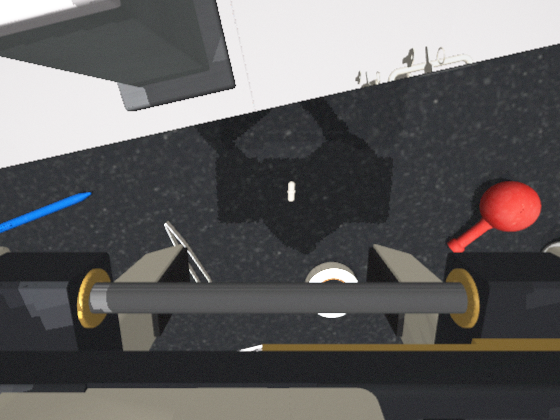

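The wrist view shows the short bar at (291,191). That puts it at (0.368, 0.292) with its axis at -12°, and the fingers are already across it. Going down to pinch.

Emit:
arm_command:
  fingers: [0.2,0.2,0.2,0.2,0.2,0.2,0.2,0.2]
  travel:
    - [-0.005,0.014,0.035]
    - [-0.005,0.014,0.07]
    - [-0.005,0.014,0.105]
    - [-0.005,0.014,0.14]
    - [-0.005,0.014,0.17]
    - [-0.005,0.014,0.19]
    - [-0.005,0.014,0.197]
    - [-0.005,0.014,0.197]
  dr:
    - [0,0,0]
    - [0,0,0]
    - [0,0,0]
    - [0,0,0]
    - [0,0,0]
    - [0,0,0]
    - [0,0,0]
    - [0,0,0]

```text
time: 1.48
tool_pos: [0.3665, 0.293, 0.0024]
tool_rot: [-3.139, -0.003, 2.938]
contact_force: [-0.0, 0.8, 0.8]
opening: 0.0433
grip_force: 0.0
```

Emit:
arm_command:
  fingers: [1,1,1,1,1,1,1,1]
  travel:
    - [0,0,0]
    - [0,0,0]
    - [0,0,0]
    - [0,0,0]
    - [0,0,0]
    - [0,0,0]
    - [0,0,0]
    - [0,0,0]
  dr:
    - [0,0,0]
    - [0,0,0]
    - [0,0,0]
    - [0,0,0]
    - [0,0,0]
    - [0,0,0]
    - [0,0,0]
    - [0,0,0]
  squeeze: 15

```text
time: 2.15
tool_pos: [0.3687, 0.2925, 0.0044]
tool_rot: [3.141, 0.001, 2.936]
contact_force: [-1.0, -0.4, 6.8]
opening: 0.0069
grip_force: 15.0
```

Emit:
arm_command:
  fingers: [1,1,1,1,1,1,1,1]
  travel:
    - [0,0,-0.03]
    - [0,0,-0.07]
    - [0,0,-0.11]
    - [0,0,-0.15]
    - [-0.01,-0.016,-0.18]
    - [-0.025,-0.04,-0.19]
    - [-0.045,-0.07,-0.19]
    - [-0.067,-0.1,-0.19]
  dr:
    - [0,0,0]
    - [0,0,0]
    - [0,0,0]
    - [0,0,0]
    - [0,0,0]
    - [0,0,0]
    - [0,0,0]
    - [0,0,0]

```text
time: 2.82
tool_pos: [0.4137, 0.1799, 0.195]
tool_rot: [3.14, 0.002, 2.938]
contact_force: [0.5, 0.3, 0.1]
opening: 0.0065
grip_force: 15.0
```

Emit:
arm_command:
  fingers: [1,1,1,1,1,1,1,1]
  travel:
    - [-0.022,-0.033,0]
    - [-0.044,-0.066,0]
    - [-0.066,-0.1,0]
    - [-0.088,-0.133,0]
    - [-0.11,-0.166,0]
    - [-0.132,-0.2,0]
    - [-0.154,-0.233,0]
    - [-0.176,-0.266,0]
  dr:
    - [0,0,0]
    - [0,0,0]
    - [0,0,0]
    - [0,0,0]
    - [0,0,0]
    - [0,0,0]
    - [0,0,0]
    - [0,0,0]

```text
time: 3.48
tool_pos: [0.5314, -0.1178, 0.1937]
tool_rot: [3.141, -0.0, 2.935]
contact_force: [0.7, -0.3, -0.2]
opening: 0.0068
grip_force: 15.0
```

Run:
```python
from w import *
c,s=wrist("w2");pickle.dump(c,open("w2.pkl","wb"));print(s["time"],s["tool_pos"],s["tool_rot"],s["opening"],s["grip_force"],togo(s,(.6,-.278,.2)))
```

```text
3.5333 [ 0.53400587 -0.12434884  0.19348801] [-3.13797249  0.00343908  2.93192154] 0.006906976083018968 14.9982650578022 [-0.0966, -0.1366, -0.0057]
```

View pics/w2.png

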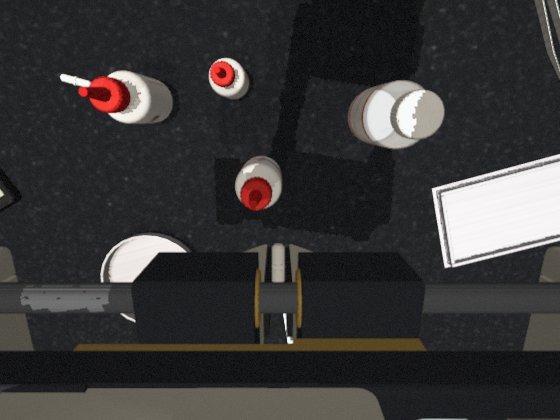

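The bar is held at (278,262). From above I see the fat cap at (418,114), the small dropper at (225,75), the dish at (150,270) and the tray at right with its near-end corners at (434,188) and (446,266). Continuing to the dish.

Run:
```python
from w import *
c=pickle.load(open("w2.pkl","rb"));W=cloud(c)
hsv=cv2.cvtColor(c["color"],cv2.COLOR_BGR2HSV)
red=cv2.inRange(hsv,(0,150,60),(6,255,255))|cv2.inRange(hsv,(172,150,60),(180,255,255))
for n,(u0,u1,v0,v1) in dict(d1=(200,255,50,105),d2=(230,290,150,215),d3=(70,175,65,130),fat=(345,450,75,155)).items():
    P=W[v0:v1,u0:u1].reshape(-1,3);P=P[(P[:,2]>.02)&(P[:,2]<.16)];t=P[:,2].max()
    Q=P[P[:,2]>t-(.004 if n=="fat" else .01)];print(n,t.round(3),len(Q),Q.mean(0).round(4),((Q.max(0)+Q.min(0))/2).round(4),(Q.max(0)-Q.min(0)).round(3))
for q in[(434,188),(446,266)]:print("tray",ray(c,*q,.012)[:2].round(3))
m=cv2.inRange(c["color"],(75,75,75),(255,255,255));m[:,:100]=0;m[:,195:]=0;m[:225]=0;m[255:]=0
v,u=np.nonzero(m);P=np.array([ray(c,a,b,.016)[:2] for a,b in zip(u,v)],np.float32)
print("dish extremes",P.min(0),P.max(0))
```

```text
d1 0.095 60 [ 0.4199 -0.1379  0.0902] [ 0.4196 -0.1381  0.0896] [0.005 0.005 0.01 ]
d2 0.126 88 [ 0.5136 -0.131   0.1224] [ 0.5142 -0.131   0.1211] [0.007 0.006 0.01 ]
d3 0.126 155 [ 0.4198 -0.2201  0.1215] [ 0.4197 -0.2208  0.1206] [0.006 0.007 0.01 ]
fat 0.119 1849 [ 0.4785 -0.0085  0.1172] [ 0.4787 -0.0082  0.1174] [0.032 0.032 0.004]
tray [0.563 0.041]
tray [0.654 0.047]
dish extremes [ 0.54814166 -0.312931  ] [ 0.5775971  -0.22742686]
```

Emit:
arm_command:
  fingers: [1,1,1,1,1,1,1,1]
  travel:
    - [-0.02,-0.03,0.0]
    - [-0.04,-0.06,0.0]
    - [-0.06,-0.09,0.01]
    - [-0.08,-0.12,0.04]
    - [-0.097,-0.137,0.08]
    - [-0.097,-0.137,0.12]
    - [-0.097,-0.137,0.155]
    - [-0.097,-0.137,0.175]
  dr:
    - [0,0,0]
    - [0,0,0]
    - [0,0,0]
    - [0,0,0]
    - [0,0,0]
    - [0,0,0]
    - [0,0,0]
    - [0,0,0]

```text
time: 4.2
tool_pos: [0.5953, -0.2685, 0.0126]
tool_rot: [3.139, -0.008, 2.934]
contact_force: [-0.6, 0.5, -0.9]
opening: 0.0065
grip_force: 15.0
```

Emit:
arm_command:
  fingers: [1,1,0.6,0.4,0.4,0.4,0.4,0.4]
  travel:
    - [0,0,0.004]
    - [0,0,0.004]
    - [0,0,0.004]
    - [0,0,0.004]
    - [0,0,0.004]
    - [0,0,-0.04]
    - [0,0,-0.08]
    - [0,0,-0.12]
  dr:
    - [0,0,0]
    - [0,0,0]
    - [0,0,0]
    - [0,0,0]
    - [0,0,0]
    - [0,0,0]
    - [0,0,0]
    - [0,0,0]

```text
time: 4.87
tool_pos: [0.5982, -0.2695, 0.1416]
tool_rot: [-3.141, 0.001, 2.936]
contact_force: [1.2, 0.0, -0.2]
opening: 0.0274
grip_force: 0.0
```

Run:
```python
from w import *
c,s=wrist("w3");print(s["time"],s["tool_pos"],s["opening"],togo(s,(.382,-.288,.19),-26.3))
c2=read_camera("scene");print(pix(c2,(.6,-.278,.008)));
for b in blobs(c,.008,amax=4000):print(*b)
cv2.imwrite("pics/m3.png",np.hstack([c["color"][:330:1],cv2.resize(c2["color"][220:330,390:470],(240,330))]))
```

```text
4.9167 [ 0.6020709  -0.27164009  0.15192558] 0.027584043489547107 [0.2115, -0.0611, -0.0411, np.float64(-75.5)]
(np.float64(425.4806803806022), np.float64(276.48413032521756))
(6, 10) 190 [ 0.4065 -0.4438] 0.0122 0.0093 -72.6
(21, 3) 94 [ 0.4055 -0.4294] 0.0055 0.0131 78.2
(553, 8) 257 [ 0.4933 -0.0308] 0.012 0.0168 1.0
(33, 17) 206 [ 0.4154 -0.4246] 0.012 0.0093 -73.7
(17, 28) 204 [ 0.42   -0.4397] 0.0122 0.0094 -73.7
(45, 34) 199 [ 0.429  -0.4204] 0.0122 0.0094 -73.4
(4, 38) 145 [ 0.4246 -0.4545] 0.0118 0.0093 -73.7
(29, 45) 198 [ 0.4319 -0.436 ] 0.012 0.0128 15.8
(57, 52) 194 [ 0.4426 -0.4162] 0.0121 0.0092 -73.1
(14, 55) 192 [ 0.4382 -0.4505] 0.0123 0.0093 -73.3
(41, 62) 200 [ 0.4468 -0.4298] 0.0155 0.0098 -71.2
(3, 65) 88 [ 0.444  -0.4619] 0.0118 0.0063 -24.5
(26, 72) 186 [ 0.4518 -0.4462] 0.0123 0.0096 -73.1
(57, 97) 2138 [ 0.4755 -0.4301] 0.0596 0.0232 -72.9
(11, 82) 189 [ 0.4565 -0.4613] 0.0125 0.0095 -72.9
(57, 298) 1450 [ 0.65   -0.5011] 0.0285 0.062 78.2
(527, 295) 772 [ 0.7414 -0.054 ] 0.024 0.0523 78.2
(273, 302) 62 [ 0.6973 -0.2942] 0.011 0.0189 89.7
(45, 332) 3338 [ 0.6832 -0.528 ] 0.0431 0.0959 78.2
(310, 343) 3722 [ 0.7354 -0.2789] 0.0431 0.3593 78.2
(543, 332) 1195 [ 0.7869 -0.0332] 0.0431 0.0372 -11.7
(514, 419) 103 [ 0.8936 -0.0598] 0.0014 0.0866 78.2
```

View pics/m3.png

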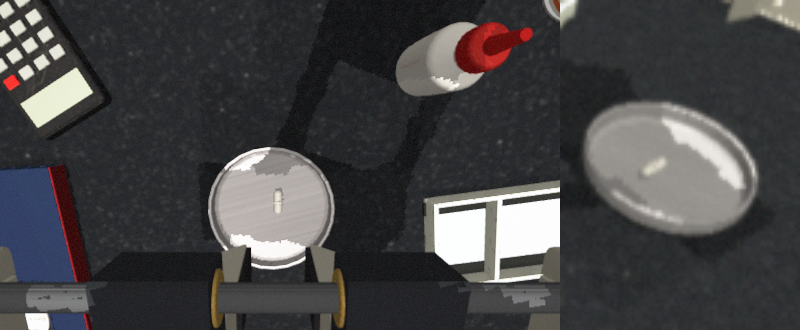

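The short bar lies near the middle of the dish at (278,201). Next, the long bar, turning +104°.

Emit:
arm_command:
  fingers: [0.2,0.2,0.2,0.2,0.2,0.2,0.2,0.2]
  travel:
    - [0.02,-0.006,-0.03]
    - [0.05,-0.015,-0.04]
    - [0.08,-0.023,-0.04]
    - [0.11,-0.032,-0.04]
    - [0.14,-0.04,-0.04]
    - [0.17,-0.049,-0.04]
    - [0.2,-0.058,-0.04]
    - [0.212,-0.061,-0.04]
  dr:
    - [0,0,7]
    - [0,0,14]
    - [0,0,21]
    - [0,0,28]
    - [0,0,35]
    - [0,0,42]
    - [0,0,49]
    - [0,0,56]

```text
time: 5.63
tool_pos: [0.3752, -0.2857, 0.1797]
tool_rot: [-3.141, 0.001, 1.951]
contact_force: [0.7, 0.1, -0.3]
opening: 0.0367
grip_force: 0.0
```

Emit:
arm_command:
  fingers: [0.2,0.2,0.2,0.2,0.2,0.2,0.2,0.2]
  travel:
    - [0,0,0]
    - [0,0,0]
    - [0,0,0]
    - [0,0,0]
    - [0,0,0]
    - [0,0,0]
    - [0,0,0]
    - [0,0,0]
  dr:
    - [0,0,7]
    - [0,0,14]
    - [0,0,21]
    - [0,0,28]
    - [0,0,35]
    - [0,0,42]
    - [0,0,48.5]
    - [0,0,48.5]

```text
time: 6.3
tool_pos: [0.3784, -0.2861, 0.1797]
tool_rot: [3.139, 0.001, 1.108]
contact_force: [0.3, -0.7, 0.6]
opening: 0.0366
grip_force: 0.0
```

Run:
```python
from w import *
c,s=wrist();print(s["time"],s["qpos"].round(2))
for b in blobs(c,.008,100,100,1500):
    print(*b,togo(s,(*b[2],.003),b[5]+90) if abs(b[2][0]-.38)<.02 and abs(b[2][1]+.29)<.02 else "")
```

```text
6.35 [-0.81  0.3   1.73  0.    1.11 -0.35]
(42, 12) 1216 [ 0.2681 -0.0455] 0.0671 0.0211 -48.1 
(8, 172) 635 [ 0.1531 -0.1492] 0.0213 0.0486 50.8 
(285, 189) 202 [ 0.3875 -0.2868] 0.007 0.0297 63.6 [0.0034, 0.0082, 0.1765, np.float64(0.2)]
(336, 263) 745 [ 0.4026 -0.3822] 0.0274 0.0478 80.2 
(511, 261) 149 [ 0.569  -0.4645] 0.0733 0.0027 -8.8 
(195, 301) 222 [ 0.2435 -0.3537] 0.0072 0.066 58.8 
(361, 300) 207 [ 0.4067 -0.435 ] 0.0062 0.0673 68.2 
(506, 297) 269 [ 0.5521 -0.507 ] 0.0397 0.0148 -30.8 
(44, 297) 246 [ 0.096  -0.2769] 0.0476 0.0099 -26.7 
(242, 333) 586 [ 0.2644 -0.4144] 0.0368 0.0439 88.6
```

Emit:
arm_command:
  fingers: [0.3,0.3,0.3,0.3,0.3,0.3,0.3,0.3]
  travel:
    - [0.003,0.008,0.03]
    - [0.003,0.008,0.065]
    - [0.003,0.008,0.1]
    - [0.003,0.008,0.135]
    - [0.003,0.008,0.16]
    - [0.003,0.008,0.172]
    - [0.003,0.008,0.176]
    - [0.003,0.008,0.176]
  dr:
    - [0,0,0]
    - [0,0,0]
    - [0,0,0]
    - [0,0,0]
    - [0,0,0]
    - [0,0,0]
    - [0,0,0]
    - [0,0,0]

```text
time: 7.02
tool_pos: [0.3866, -0.2866, 0.0023]
tool_rot: [-3.141, -0.0, 1.114]
contact_force: [0.5, -0.4, 0.1]
opening: 0.0321
grip_force: 0.0
```

Emit:
arm_command:
  fingers: [1,1,1,1,1,1,1,1]
  travel:
    - [0,0,0]
    - [0,0,0]
    - [0,0,0]
    - [0,0,0]
    - [0,0,0]
    - [0,0,0]
    - [0,0,0]
    - [0,0,0]
  dr:
    - [0,0,0]
    - [0,0,0]
    - [0,0,0]
    - [0,0,0]
    - [0,0,0]
    - [0,0,0]
    - [0,0,0]
    - [0,0,0]
  squeeze: 15

```text
time: 7.68
tool_pos: [0.3872, -0.2872, 0.0035]
tool_rot: [3.14, 0.0, 1.112]
contact_force: [-0.4, -0.8, 7.0]
opening: 0.0067
grip_force: 15.0
```

Run:
```python
from w import *
s=observe();print(s["opening"],togo(s,(.6,-.278,.15)), togo(s,(.58,-.285,.02)))
```

```text
0.006733761022817484 [0.1025, 0.187, -0.1463] [0.0874, 0.1719, -0.0163]
```

Emit:
arm_command:
  fingers: [1,1,1,1,1,1,1,1]
  travel:
    - [0,0,-0.03]
    - [0,0,-0.06]
    - [0.015,0.03,-0.08]
    - [0.03,0.063,-0.08]
    - [0.046,0.098,-0.08]
    - [0.062,0.133,-0.08]
    - [0.08,0.173,-0.08]
    - [0.08,0.173,-0.06]
  dr:
    - [0,0,0]
    - [0,0,0]
    - [0,0,0]
    - [0,0,0]
    - [0,0,0]
    - [0,0,0]
    - [0,0,0]
    - [0,0,0]

```text
time: 8.35
tool_pos: [0.5865, -0.2934, 0.0672]
tool_rot: [3.126, 0.0, 1.114]
contact_force: [-0.6, 0.0, 0.8]
opening: 0.0069
grip_force: 15.0
```

Emit:
arm_command:
  fingers: [1,1,1,1,0.7,0.5,0.5,0.5]
  travel:
    - [0,0,0.02]
    - [0,0,0.045]
    - [0,0,0.055]
    - [0,0,0.055]
    - [0,0,0.055]
    - [0,0,0.055]
    - [0,0,0.055]
    - [0,0,0.03]
  dr:
    - [0,0,0]
    - [0,0,0]
    - [0,0,0]
    - [0,0,0]
    - [0,0,0]
    - [0,0,0]
    - [0,0,0]
    - [0,0,0]

```text
time: 9.02
tool_pos: [0.5748, -0.2903, 0.0292]
tool_rot: [-3.134, -0.001, 1.112]
contact_force: [-0.7, 0.4, -1.6]
opening: 0.0226
grip_force: 0.0
```

Run:
```python
from w import *
s=observe();print(s["opening"],s["qpos"].round(2),togo(s,(.42,-.138,.2),43))
```

```text
0.022558504026730864 [-0.59  0.76  1.38  0.    1.01 -0.13] [0.0681, -0.2076, -0.1691, np.float64(-69.3)]
```

Emit:
arm_command:
  fingers: [0.5,0.5,0.3,0,-0.15,-0.15,-0.15,-0.15]
  travel:
    - [0,0,-0.04]
    - [0,0,-0.08]
    - [0,0,-0.12]
    - [0.008,-0.025,-0.155]
    - [0.018,-0.055,-0.17]
    - [0.03,-0.09,-0.17]
    - [0.041,-0.125,-0.17]
    - [0.052,-0.16,-0.17]
  dr:
    - [0,0,0]
    - [0,0,0]
    - [0,0,-7]
    - [0,0,-14]
    - [0,0,-21]
    - [0,0,-28]
    - [0,0,-35]
    - [0,0,-42]

```text
time: 9.68
tool_pos: [0.4556, -0.1733, 0.2039]
tool_rot: [3.14, 0.002, 1.851]
contact_force: [0.1, 0.2, 0.6]
opening: 0.0521
grip_force: 0.0
```

Run:
```python
from w import *
s=observe();print(s["opening"],s["qpos"].round(2),togo(s,(.42,-.138,.2),43))
c=read_camera("scene");cv2.imwrite("pics/m4.png",cv2.resize(c["color"][230:320,380:480],None,fx=4,fy=4))
```

```text
0.05209702107365273 [-0.52  0.29  1.66  0.    1.18 -0.8 ] [0.0437, -0.0245, 0.0037, np.float64(-27.0)]
```

View pics/m4.png

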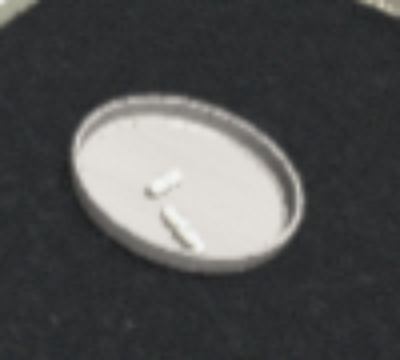

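Both bars lie in the dish, at (163,183) and (183,227) in the crop. Now lining up over the small dropper.

Emit:
arm_command:
  fingers: [-0.15,-0.15,-0.15,-0.15,-0.15,-0.15,-0.15,-0.15]
  travel:
    - [0.01,-0.005,0]
    - [0.025,-0.012,0]
    - [0.035,-0.018,0]
    - [0.042,-0.023,0]
    - [0.042,-0.023,0]
    - [0.042,-0.023,0]
    - [0.042,-0.023,0]
    - [0.042,-0.023,0]
  dr:
    - [0,0,-6]
    - [0,0,-12]
    - [0,0,-18]
    - [0,0,-24]
    - [0,0,-27]
    - [0,0,-27]
    - [0,0,-27]
    - [0,0,-27]

```text
time: 10.4
tool_pos: [0.4237, -0.1403, 0.2031]
tool_rot: [3.141, 0.001, 2.314]
contact_force: [0.4, -0.5, -0.3]
opening: 0.053
grip_force: 0.0
```

Run:
```python
from w import *
c,s=wrist("w5");W=cloud(c);print(s["opening"],s["qpos"].round(2),s["tool_pos"])
m=(np.hypot(W[...,0]-.42,W[...,1]+.138)<.03)&(W[...,2]>.06)&(W[...,2]<.12);P=W[m];t=P[:,2].max();Q=P[P[:,2]>t-.01];print(t,len(Q),Q.mean(0))
print(togo(s,(.42,-.138,.03),43),togo(s,(*Q.mean(0)[:2],.03),43))
```

```text
0.052414630092480076 [-0.49  0.22  1.77  0.    1.15 -1.24] [ 0.42360792 -0.14029549  0.2029249 ]
0.09417483781695851 42 [ 0.41864174 -0.13762404  0.09045768]
[0.0042, -0.0011, 0.1729, np.float64(-0.4)] [0.0054, -0.0019, 0.1729, np.float64(-0.4)]
```

Emit:
arm_command:
  fingers: [-0.15,-0.15,-0.15,-0.15,-0.15,-0.15,-0.15,-0.15]
  travel:
    - [0.005,-0.001,0.025]
    - [0.005,-0.001,0.055]
    - [0.005,-0.001,0.085]
    - [0.005,-0.001,0.115]
    - [0.005,-0.001,0.14]
    - [0.005,-0.001,0.158]
    - [0.005,-0.001,0.166]
    - [0.005,-0.001,0.166]
  dr:
    - [0,0,0]
    - [0,0,0]
    - [0,0,0]
    - [0,0,0]
    - [0,0,0]
    - [0,0,0]
    - [0,0,0]
    - [0,0,0]

```text
time: 11.12
tool_pos: [0.4185, -0.1367, 0.0353]
tool_rot: [-3.141, -0.003, 2.315]
contact_force: [0.0, -0.0, -0.1]
opening: 0.0527
grip_force: 0.0
```

Emit:
arm_command:
  fingers: [-0.15,-0.15,-0.15]
  travel:
    - [0,0,0.003]
    - [0,0,0.006]
    - [0,0,0.006]
  dr:
    - [0,0,0]
    - [0,0,0]
    - [0,0,0]

```text
time: 11.37
tool_pos: [0.4198, -0.1373, 0.0312]
tool_rot: [3.141, 0.001, 2.316]
contact_force: [0.1, -0.0, -0.5]
opening: 0.0527
grip_force: 0.0
```

Emit:
arm_command:
  fingers: [0.1,0.2,0.3,0.4,0.5,0.5,0.5,0.5]
  travel:
    - [0,0,0.002]
    - [0,0,0.002]
    - [0,0,0.002]
    - [0,0,0.002]
    - [0,0,0.002]
    - [0,0,0.002]
    - [0,0,0.002]
    - [0,0,0.002]
  dr:
    - [0,0,0]
    - [0,0,0]
    - [0,0,0]
    - [0,0,0]
    - [0,0,0]
    - [0,0,0]
    - [0,0,0]
    - [0,0,0]
  squeeze: 12

```text
time: 12.03
tool_pos: [0.4194, -0.1371, 0.0289]
tool_rot: [3.141, 0.0, 2.316]
contact_force: [-0.7, 0.1, 1.6]
opening: 0.0306
grip_force: 11.9
```

Emit:
arm_command:
  fingers: [0.6,0.6,0.6,0.6]
  travel:
    - [0,0,0]
    - [0,0,-0.005]
    - [0,0,-0.015]
    - [0,0,-0.03]
  dr:
    - [0,0,0]
    - [0,0,0]
    - [0,0,0]
    - [0,0,0]

```text
time: 12.37
tool_pos: [0.4183, -0.1365, 0.0583]
tool_rot: [-3.141, -0.003, 2.316]
contact_force: [0.7, 0.3, -0.2]
opening: 0.0306
grip_force: 11.9
```

Run:
```python
from w import *
c,s=wrist("w6");W=cloud(c);print(s["tool_pos"],s["opening"],s["grip_force"])
c=read_camera("scene");u,v=map(int,pix(c,s["tool_pos"]));print(u,v)
cv2.imwrite("pics/m6.png",cv2.resize(c["color"][v-80:v+60,u-80:u+80],None,fx=4,fy=4))
# carrier yaw 88: target narrow bay
a=np.radians(-2.5);C=np.array([.665,-.075]);R=np.array([[np.cos(a),-np.sin(a)],[np.sin(a),np.cos(a)]])
print("narrow",C+R@[0,-.04],"wide",C+R@[0,.027])
```

```text
[ 0.42000865 -0.13735753  0.06111177] 0.03052484349619198 11.920304548239073
317 267
narrow [ 0.66325522 -0.11496193] wide [ 0.66617772 -0.0480257 ]
```

View pics/m6.png

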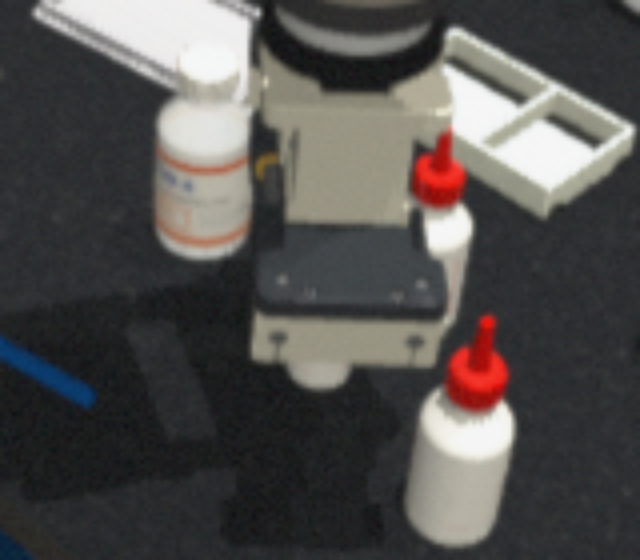

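The small dropper is held upright at (316,250) in the crop. Measuring the carrier from the depth of its rim.

Run:
```python
from h import *
c=pickle.load(open("scene.pkl","rb"));W=cloud(c)
P=W[(abs(W[...,0]-.665)<.07)&(abs(W[...,1]+.075)<.095)&(W[...,2]>.017)&(W[...,2]<.026)][:,:2].astype(np.float32)
r=cv2.minAreaRect(P*1000);print("carrier",len(P),r)
w=pickle.load(open("w2.pkl","rb"));V=cloud(w)
for n,Y in(("scene",W),("w2",V)):
  P=Y[(abs(Y[...,0]-.603)<.08)&(abs(Y[...,1]-.128)<.12)&(Y[...,2]>.0085)&(Y[...,2]<.016)][:,:2].astype(np.float32)
  print("tray",n,len(P),cv2.minAreaRect(P*1000))
```

```text
carrier 334 ((669.3732299804688, -71.87967681884766), (139.260498046875, 86.62091827392578), 86.31278991699219)
tray scene 182 ((604.5725708007812, 133.54701232910156), (90.74826049804688, 168.7615509033203), 4.688268184661865)
tray w2 1294 ((608.864501953125, 111.29917907714844), (88.91795349121094, 122.94062805175781), 3.8203516006469727)
```

Emit:
arm_command:
  fingers: [0.6,0.6,0.6,0.6,0.6,0.6]
  travel:
    - [0,0,-0.025]
    - [0,0,-0.06]
    - [0,0,-0.095]
    - [0,0,-0.13]
    - [0,0,-0.14]
    - [0,0,-0.14]
  dr:
    - [0,0,0]
    - [0,0,0]
    - [0,0,0]
    - [0,0,0]
    - [0,0,0]
    - [0,0,0]

```text
time: 12.97
tool_pos: [0.4206, -0.1377, 0.2011]
tool_rot: [3.14, 0.006, 2.316]
contact_force: [-0.0, -0.2, -0.2]
opening: 0.0303
grip_force: 11.9
```

Run:
```python
from w import *
c=pickle.load(open("scene.pkl","rb"));W=cloud(c)
for n,(u,v) in dict(f1=(369,172),f1n=(376,135),f2=(405,180),f2n=(417,130),rack1=(430,178),rack2=(424,205),rack3=(510,235),rack4=(460,175)).items(): print(n,W[v,u].round(3))
s=observe();print(togo(s,(.667,-.112,.2),0),s["qpos"].round(2))
```

```text
f1 [0.818 0.008 0.036]
f1n [0.833 0.017 0.138]
f2 [ 0.839 -0.086  0.044]
f2n [ 0.865 -0.074  0.173]
rack1 [ 0.822 -0.153  0.089]
rack2 [ 0.827 -0.156  0.007]
rack3 [ 0.873 -0.352 -0.001]
rack4 [ 0.966 -0.177  0.045]
[-0.1482, 0.1985, 0.0023, np.float64(42.7)] [-0.49  0.21  1.78  0.    1.14 -1.24]
```

Emit:
arm_command:
  fingers: [0.6,0.6,0.6,0.6,0.6,0.6,0.6,0.6]
  travel:
    - [-0.012,0.016,0]
    - [-0.032,0.043,0]
    - [-0.055,0.074,0]
    - [-0.078,0.104,0]
    - [-0.1,0.135,0]
    - [-0.122,0.163,0]
    - [-0.14,0.187,0]
    - [-0.148,0.198,0]
  dr:
    - [0,0,0]
    - [0,0,0]
    - [0,0,0]
    - [0,0,0]
    - [0,0,0]
    - [0,0,0]
    - [0,0,0]
    - [0,0,0]

```text
time: 13.63
tool_pos: [0.6673, -0.1106, 0.1946]
tool_rot: [-3.14, -0.003, 2.317]
contact_force: [-1.4, -0.5, -0.4]
opening: 0.0305
grip_force: 11.9
```

Emit:
arm_command:
  fingers: [0.6,0.6,0.6,0.6,0.6,0.6,0.6,0.6]
  travel:
    - [0,0,0]
    - [0,0,0.02]
    - [0,0,0.045]
    - [0,0,0.07]
    - [0,0,0.095]
    - [0,0,0.11]
    - [0,0,0.115]
    - [0,0,0.115]
  dr:
    - [0,0,0]
    - [0,0,0]
    - [0,0,0]
    - [0,0,0]
    - [0,0,0]
    - [0,0,0]
    - [0,0,0]
    - [0,0,0]

```text
time: 14.3
tool_pos: [0.6629, -0.1113, 0.081]
tool_rot: [-3.139, -0.005, 2.316]
contact_force: [-0.4, -0.6, 0.3]
opening: 0.0305
grip_force: 11.9
```

Run:
```python
from w import *
s=observe();print(togo(s,(.667,-.112,.034)),s["tool_pos"])
c=read_camera("scene");u,v=map(int,pix(c,s["tool_pos"]));print(u,v)
cv2.imwrite("pics/m7.png",cv2.resize(c["color"][v-60:v+60,u-70:u+70],None,fx=5,fy=5))
```

```text
[-0.0035, 0.0027, 0.047] [ 0.66293469 -0.11134804  0.08098877]
378 200
```

View pics/m7.png

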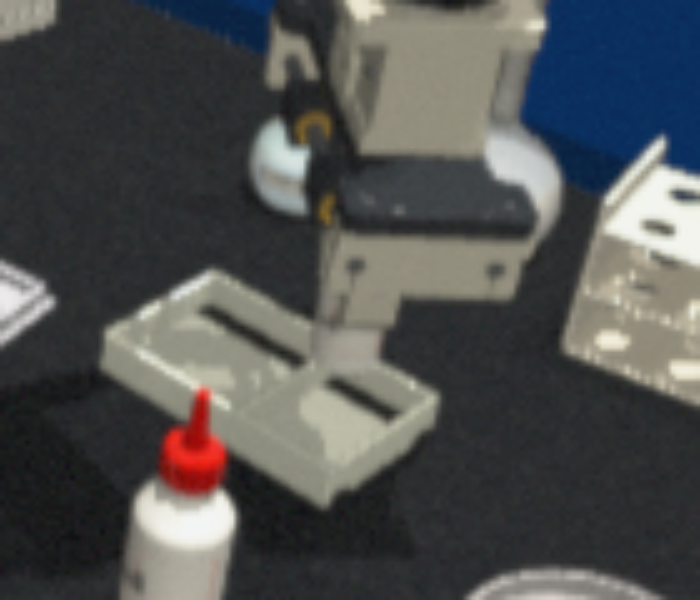

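The bottle hangs at (350,340), above the narrow bay. Lowering.

Emit:
arm_command:
  fingers: [0.6,0.6,0.6,0.6,0.6,0.6]
  travel:
    - [-0.002,0.002,0.015]
    - [-0.003,0.003,0.03]
    - [-0.003,0.003,0.04]
    - [-0.003,0.003,0.045]
    - [-0.003,0.003,0.046]
    - [-0.003,0.003,0.046]
  dr:
    - [0,0,0]
    - [0,0,0]
    - [0,0,0]
    - [0,0,0]
    - [0,0,0]
    - [0,0,0]

```text
time: 14.85
tool_pos: [0.6694, -0.1117, 0.0377]
tool_rot: [3.142, -0.0, 2.316]
contact_force: [0.6, 0.2, -0.3]
opening: 0.0306
grip_force: 11.9
```

Emit:
arm_command:
  fingers: [0.6,0.6,0.6]
  travel:
    - [0,0,0.001]
    - [0,0,0.002]
    - [0,0,0.002]
  dr:
    - [0,0,0]
    - [0,0,0]
    - [0,0,0]

```text
time: 15.1
tool_pos: [0.6696, -0.1117, 0.0362]
tool_rot: [3.141, 0.001, 2.316]
contact_force: [0.6, -0.2, -1.2]
opening: 0.0302
grip_force: 11.9
```

Emit:
arm_command:
  fingers: [0.6,0.6,0.6,0.6,0.6]
  travel:
    - [0,0,0.001]
    - [0,0,0.002]
    - [0,0,0.003]
    - [0,0,0.003]
    - [0,0,0.003]
  dr:
    - [0,0,0]
    - [0,0,0]
    - [0,0,0]
    - [0,0,0]
    - [0,0,0]

```text
time: 15.52
tool_pos: [0.6695, -0.1117, 0.033]
tool_rot: [3.141, 0.0, 2.316]
contact_force: [0.1, 0.7, 1.3]
opening: 0.0306
grip_force: 11.9
```

Emit:
arm_command:
  fingers: [0.33,0.3,0.25,0.2,0.1,0,0,0]
  travel:
    - [0,0,0]
    - [0,0,0]
    - [0,0,0]
    - [0,0,0]
    - [0,0,0]
    - [0,0,0]
    - [0,0,-0.001]
    - [0,0,-0.005]
  dr:
    - [0,0,0]
    - [0,0,0]
    - [0,0,0]
    - [0,0,0]
    - [0,0,0]
    - [0,0,0]
    - [0,0,0]
    - [0,0,0]

```text
time: 16.18
tool_pos: [0.6689, -0.1115, 0.0371]
tool_rot: [-3.141, -0.001, 2.316]
contact_force: [0.1, 0.5, 0.6]
opening: 0.0457
grip_force: 0.0
```

Emit:
arm_command:
  fingers: [0,0,0,0,0,0,-0.3,-0.6]
  travel:
    - [0,0,-0.02]
    - [0,0,-0.045]
    - [0,0,-0.075]
    - [0,0,-0.105]
    - [0,0,-0.135]
    - [0,0,-0.165]
    - [0,0,-0.18]
    - [0,0,-0.18]
  dr:
    - [0,0,0]
    - [0,0,0]
    - [0,0,0]
    - [0,0,0]
    - [0,0,0]
    - [0,0,0]
    - [0,0,0]
    - [0,0,0]

```text
time: 16.85
tool_pos: [0.6711, -0.1122, 0.2233]
tool_rot: [3.137, 0.008, 2.316]
contact_force: [0.0, 0.3, 0.1]
opening: 0.0547
grip_force: 0.0
```

Run:
```python
from w import *
s=observe();print(s["time"],togo(s,(.479,-.0075,.22),20),s["qpos"].round(2),s["opening"])
c=read_camera("scene");W=cloud(c)
P=W[(abs(W[...,0]-.668)<.05)&(abs(W[...,1]+.112)<.05)&(W[...,2]>.03)&(W[...,2]<.13)]
t=P[:,2].max();print("dropper top",t,P[P[:,2]>t-.01].mean(0), "body",np.median(P[P[:,2]<.045],0))
```

```text
16.85 [0.2072, -0.0702, 0.0014, np.float64(22.7)] [-0.28  0.64  1.05  0.    1.45 -1.02] 0.05474570824558659
dropper top 0.09544444076108861 [ 0.66624162 -0.11343581  0.0919179 ] body [ 0.65415985 -0.11864418  0.03744913]
```

The small dropper is standing in the narrow bay (top at 0.095 m). Next, the fat bottle.

Emit:
arm_command:
  fingers: [-1,-1,-1,-1,-1,-1,-1,-1]
  travel:
    - [0.02,-0.007,0]
    - [0.05,-0.017,0]
    - [0.085,-0.029,0]
    - [0.12,-0.041,0]
    - [0.155,-0.053,0]
    - [0.185,-0.063,0]
    - [0.207,-0.07,0]
    - [0.207,-0.07,0]
  dr:
    - [0,0,3]
    - [0,0,8]
    - [0,0,13]
    - [0,0,18]
    - [0,0,22.5]
    - [0,0,22.5]
    - [0,0,22.5]
    - [0,0,22.5]

```text
time: 17.57
tool_pos: [0.473, -0.0048, 0.2165]
tool_rot: [-3.137, -0.003, 1.925]
contact_force: [0.5, 0.1, 1.0]
opening: 0.0918
grip_force: 0.0
```

Emit:
arm_command:
  fingers: [-1,-1,-1]
  travel:
    - [0,0,0]
    - [0,0,0]
    - [0,0,0]
  dr:
    - [0,0,0]
    - [0,0,0]
    - [0,0,0]

```text
time: 17.82
tool_pos: [0.4782, -0.0075, 0.2171]
tool_rot: [-3.141, -0.0, 1.923]
contact_force: [0.1, 0.6, -1.0]
opening: 0.0917
grip_force: 0.0
```

Run:
```python
from w import *
s=observe();print(s["time"],togo(s,(.479,-.008,.054),20),s["tool_pos"],s["opening"])
```

```text
17.8167 [-0.0007, 0.0006, 0.1631, np.float64(0.2)] [ 0.47821252 -0.00753914  0.21713197] 0.09166052121252918
```

Emit:
arm_command:
  fingers: [-1,-1,-1,-1,-1,-1,-1,-1]
  travel:
    - [0,0.001,0.025]
    - [0,0.001,0.055]
    - [0,0.001,0.085]
    - [0,0.001,0.115]
    - [0,0.001,0.14]
    - [0,0.001,0.157]
    - [0,0.001,0.163]
    - [0,0.001,0.163]
  dr:
    - [0,0,0]
    - [0,0,0]
    - [0,0,0]
    - [0,0,0]
    - [0,0,0]
    - [0,0,0]
    - [0,0,0]
    - [0,0,0]

```text
time: 18.48
tool_pos: [0.478, -0.007, 0.053]
tool_rot: [-3.139, -0.002, 1.923]
contact_force: [-0.6, 0.3, -0.5]
opening: 0.0919
grip_force: 0.0
```

Emit:
arm_command:
  fingers: [-0.7,-0.5,-0.35,-0.25,-0.2,-0.15,-0.1,0]
  travel:
    - [0,0,0]
    - [0,0,0]
    - [0,0,0]
    - [0,0,0]
    - [0,0,0]
    - [0,0,0]
    - [0,0,0]
    - [0,0,0]
  dr:
    - [0,0,0]
    - [0,0,0]
    - [0,0,0]
    - [0,0,0]
    - [0,0,0]
    - [0,0,0]
    - [0,0,0]
    - [0,0,0]
  squeeze: 25

```text
time: 19.15
tool_pos: [0.4785, -0.0067, 0.055]
tool_rot: [3.141, 0.0, 1.924]
contact_force: [-1.7, 0.1, 3.5]
opening: 0.0524
grip_force: 25.0
```

Emit:
arm_command:
  fingers: [0.2,0.2,0.2,0.2]
  travel:
    - [0,0,0]
    - [0,0,-0.003]
    - [0,0,-0.01]
    - [0,0,-0.02]
  dr:
    - [0,0,0]
    - [0,0,0]
    - [0,0,0]
    - [0,0,0]

```text
time: 19.48
tool_pos: [0.4778, -0.0065, 0.0745]
tool_rot: [-3.14, -0.001, 1.923]
contact_force: [0.7, 1.2, -1.2]
opening: 0.0523
grip_force: 25.0
```

Emit:
arm_command:
  fingers: [0.2,0.2,0.2,0.2,0.2,0.2,0.2,0.2]
  travel:
    - [0,0,-0.025]
    - [0,0,-0.055]
    - [0,0,-0.085]
    - [0,0,-0.11]
    - [-0.009,0.015,-0.12]
    - [-0.022,0.037,-0.12]
    - [-0.038,0.062,-0.12]
    - [-0.054,0.088,-0.12]
  dr:
    - [0,0,0]
    - [0,0,0]
    - [0,0,0]
    - [0,0,0]
    - [0,0,0]
    - [0,0,0]
    - [0,0,0]
    - [0,0,0]

```text
time: 20.15
tool_pos: [0.5805, -0.0271, 0.1957]
tool_rot: [3.141, 0.0, 1.924]
contact_force: [0.7, 0.2, -1.5]
opening: 0.052
grip_force: 25.0
```

Emit:
arm_command:
  fingers: [0.2,0.2,0.2,0.2,0.2,0.2]
  travel:
    - [-0.016,0.026,0]
    - [-0.032,0.053,0]
    - [-0.043,0.072,0]
    - [-0.048,0.08,0]
    - [-0.048,0.08,0]
    - [-0.048,0.08,0]
  dr:
    - [0,0,0]
    - [0,0,0]
    - [0,0,0]
    - [0,0,0]
    - [0,0,0]
    - [0,0,0]

```text
time: 20.65
tool_pos: [0.671, -0.0443, 0.194]
tool_rot: [-3.14, -0.001, 1.923]
contact_force: [-0.5, 0.6, -1.1]
opening: 0.0523
grip_force: 25.0
```

Run:
```python
from w import *
c,s=wrist("w8");print(s["time"],togo(s,(.671,-.045,.061)),s["tool_pos"],s["opening"],s["grip_force"])
c=read_camera("scene");u,v=map(int,pix(c,s["tool_pos"]));print(u,v)
cv2.imwrite("pics/m8.png",cv2.resize(c["color"][v-60:v+90,u-90:u+90],None,fx=4,fy=4))
```

```text
20.7 [-0.001, 0.0002, 0.1335] [ 0.6706132  -0.04418453  0.19445105] 0.05193958571846304 24.988118386245333
362 143
```

View pics/m8.png

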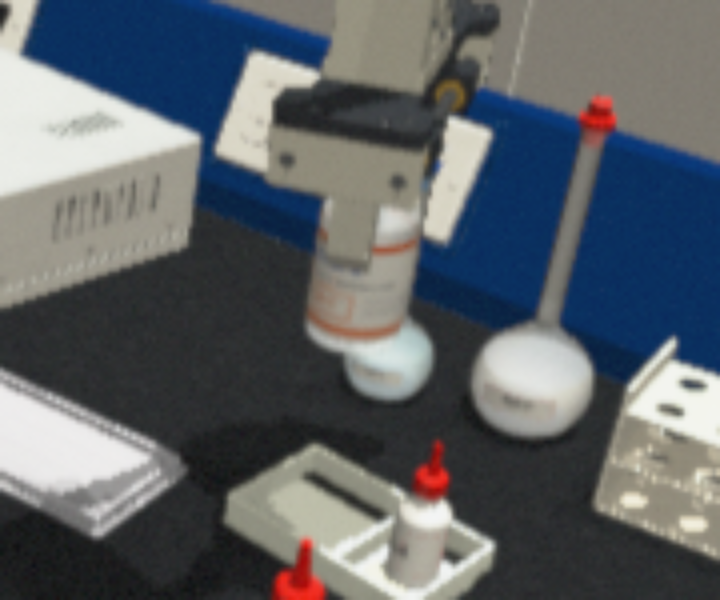

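The fat bottle is held upright at (360,290), and the dropper stands in the narrow bay at (420,530). Lowering into the wide bay.

Emit:
arm_command:
  fingers: [0.2,0.2,0.2,0.2,0.2,0.2,0.2,0.2]
  travel:
    - [-0.001,0,0.02]
    - [-0.001,0,0.045]
    - [-0.001,0,0.07]
    - [-0.001,0,0.095]
    - [-0.001,0,0.115]
    - [-0.001,0,0.127]
    - [-0.001,0,0.132]
    - [-0.001,0,0.132]
  dr:
    - [0,0,0]
    - [0,0,0]
    - [0,0,0]
    - [0,0,0]
    - [0,0,0]
    - [0,0,0]
    - [0,0,0]
    - [0,0,0]

```text
time: 21.42
tool_pos: [0.671, -0.0451, 0.0622]
tool_rot: [-3.14, -0.001, 1.924]
contact_force: [-0.2, -0.5, -1.3]
opening: 0.0522
grip_force: 25.0
```

Emit:
arm_command:
  fingers: [0.2,0.2,0.2,0.2,0.2]
  travel:
    - [0,0,0.001]
    - [0,0,0.002]
    - [0,0,0.003]
    - [0,0,0.003]
    - [0,0,0.003]
  dr:
    - [0,0,0]
    - [0,0,0]
    - [0,0,0]
    - [0,0,0]
    - [0,0,0]

```text
time: 21.83
tool_pos: [0.6719, -0.0454, 0.0603]
tool_rot: [3.141, 0.0, 1.923]
contact_force: [0.6, 0.2, -1.9]
opening: 0.0523
grip_force: 25.0
```

Emit:
arm_command:
  fingers: [0.2,0.2,0.2,0.2]
  travel:
    - [0,0,0.001]
    - [0,0,0.0015]
    - [0,0,0.0015]
    - [0,0,0.0015]
  dr:
    - [0,0,0]
    - [0,0,0]
    - [0,0,0]
    - [0,0,0]

```text
time: 22.17
tool_pos: [0.672, -0.0455, 0.0591]
tool_rot: [3.141, 0.001, 1.923]
contact_force: [-1.8, -0.1, 4.0]
opening: 0.0518
grip_force: 25.0
```

Emit:
arm_command:
  fingers: [-0.13,-0.16,-0.2,-0.25,-0.35,-0.5,-0.6,-0.6]
  travel:
    - [0,0,0]
    - [0,0,0]
    - [0,0,0]
    - [0,0,0]
    - [0,0,0]
    - [0,0,0]
    - [0,0,-0.001]
    - [0,0,-0.003]
  dr:
    - [0,0,0]
    - [0,0,0]
    - [0,0,0]
    - [0,0,0]
    - [0,0,0]
    - [0,0,0]
    - [0,0,0]
    - [0,0,0]

```text
time: 22.83
tool_pos: [0.6715, -0.0453, 0.0609]
tool_rot: [-3.141, -0.0, 1.923]
contact_force: [-0.9, 0.7, -0.4]
opening: 0.0729
grip_force: 0.0
```

Emit:
arm_command:
  fingers: [-0.6,-0.6,-0.6,-0.6,-0.6,-0.6,-0.6,-0.6]
  travel:
    - [0,0,-0.02]
    - [0,0,-0.045]
    - [0,0,-0.075]
    - [0,0,-0.105]
    - [0,0,-0.135]
    - [0,0,-0.15]
    - [0,0,-0.15]
    - [0,0,-0.15]
  dr:
    - [0,0,0]
    - [0,0,0]
    - [0,0,0]
    - [0,0,0]
    - [0,0,0]
    - [0,0,0]
    - [0,0,0]
    - [0,0,0]

```text
time: 23.5
tool_pos: [0.6719, -0.0454, 0.212]
tool_rot: [3.14, 0.001, 1.923]
contact_force: [-0.4, 0.2, -1.4]
opening: 0.0737
grip_force: 0.0
```

Run:
```python
from w import *
s=observe();print(s["time"],s["qpos"].round(2),togo(s,(.435,.165,.2),107.5))
c=read_camera("scene");W=cloud(c)
for n,p in dict(fat=(.671,-.045),dr=(.668,-.112)).items():
    P=W[(np.hypot(W[...,0]-p[0],W[...,1]-p[1])<.03)&(W[...,2]>.03)&(W[...,2]<.14)];t=P[:,2].max();print(n,t,P[P[:,2]>t-.01].mean(0).round(4))
```

```text
23.5 [-0.18  0.63  1.08  0.    1.42 -0.53] [0.2793, -0.1497, 0.0115, np.float64(-87.3)]
fat 0.12231494309761853 [ 0.6659 -0.0488  0.1189]
dr 0.09586874697608709 [ 0.666  -0.1135  0.0914]
```

Both bottles are standing in their bays. Next, the tweezers.

Emit:
arm_command:
  fingers: [-0.3,-0.1,0,0,0,0,0,0]
  travel:
    - [0.02,-0.011,0.01]
    - [0.05,-0.027,0.01]
    - [0.085,-0.046,0.01]
    - [0.12,-0.064,0.01]
    - [0.155,-0.083,0.01]
    - [0.19,-0.102,0.01]
    - [0.225,-0.12,0.01]
    - [0.26,-0.14,0.01]
  dr:
    - [0,0,-5]
    - [0,0,-12]
    - [0,0,-19]
    - [0,0,-26]
    - [0,0,-33]
    - [0,0,-40]
    - [0,0,-47]
    - [0,0,-54]

```text
time: 24.22
tool_pos: [0.448, 0.1511, 0.1995]
tool_rot: [-3.14, -0.003, 2.871]
contact_force: [0.4, 0.5, -0.3]
opening: 0.046
grip_force: 0.0
```

Emit:
arm_command:
  fingers: [0,0,0,0,0,0,0,0]
  travel:
    - [0.015,0.008,0]
    - [0.018,0.01,0]
    - [0.018,0.01,0]
    - [0.018,0.01,0]
    - [0.018,0.01,0]
    - [0.018,0.01,0]
    - [0.018,0.01,0]
    - [0.018,0.01,0]
  dr:
    - [0,0,-7]
    - [0,0,-14]
    - [0,0,-21]
    - [0,0,-28]
    - [0,0,-33]
    - [0,0,-33]
    - [0,0,-33]
    - [0,0,-33]

```text
time: 24.88
tool_pos: [0.4355, 0.1647, 0.2004]
tool_rot: [3.141, -0.002, -2.844]
contact_force: [0.3, 0.5, -0.1]
opening: 0.0457
grip_force: 0.0
```

Run:
```python
from w import *
c,s=wrist("w9");print(s["time"],s["tool_pos"],s["qpos"].round(2),togo(s,(.435,.165,.1),107.5))
pickle.dump(c,open("w9.pkl","wb"))
for b in blobs(c,.006,80,100,3000):
    if np.hypot(*(b[2]-[.43,.163]))<.06: print(*b,togo(s,(*b[2],.003),b[5]+90))
```

```text
24.9333 [0.43561279 0.16471579 0.20059023] [ 0.2   0.26  1.72  0.    1.16 -1.67] [0.0004, 0.0004, 0.1006, np.float64(-0.4)]
(279, 180) 496 [0.4321 0.1645] 0.0152 0.1203 16.7 [0.0032, 0.0008, 0.1976, np.float64(0.4)]
```

View pics/w9.png

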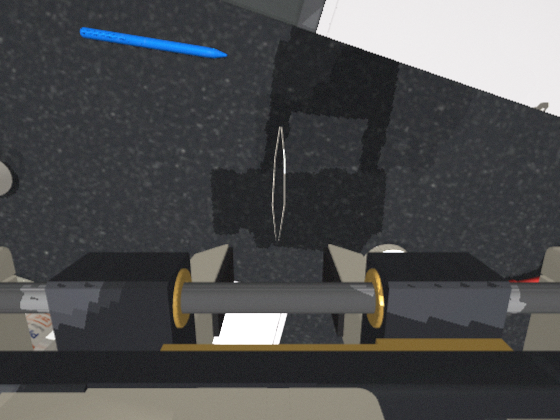

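The tweezers at (279,180) run straight along the tool's x axis, right under the TCP. Pinching.

Emit:
arm_command:
  fingers: [0,0,0,0,0,0,0,0]
  travel:
    - [0.003,0.001,0.035]
    - [0.003,0.001,0.07]
    - [0.003,0.001,0.105]
    - [0.003,0.001,0.14]
    - [0.003,0.001,0.17]
    - [0.003,0.001,0.19]
    - [0.003,0.001,0.197]
    - [0.003,0.001,0.197]
  dr:
    - [0,0,0]
    - [0,0,0]
    - [0,0,0]
    - [0,0,0]
    - [0,0,0]
    - [0,0,0]
    - [0,0,0]
    - [0,0,0]

```text
time: 25.6
tool_pos: [0.4317, 0.1646, 0.0027]
tool_rot: [3.141, -0.004, -2.842]
contact_force: [0.4, -0.5, 0.0]
opening: 0.0457
grip_force: 0.0
```

Emit:
arm_command:
  fingers: [0.3,0.5,1,1,1,1,1,1]
  travel:
    - [0,0,0]
    - [0,0,0]
    - [0,0,0]
    - [0,0,0]
    - [0,0,0]
    - [0,0,0]
    - [0,0,0]
    - [0,0,0]
  dr:
    - [0,0,0]
    - [0,0,0]
    - [0,0,0]
    - [0,0,0]
    - [0,0,0]
    - [0,0,0]
    - [0,0,0]
    - [0,0,0]
  squeeze: 20

```text
time: 26.27
tool_pos: [0.4332, 0.165, 0.0048]
tool_rot: [-3.142, 0.001, -2.841]
contact_force: [-1.1, 0.3, 6.1]
opening: 0.012
grip_force: 20.0
```

Emit:
arm_command:
  fingers: [1,1,1,1,1,1]
  travel:
    - [0,0,-0.01]
    - [0,0,-0.035]
    - [0,0,-0.065]
    - [0,0,-0.095]
    - [0,0,-0.1]
    - [0,0,-0.1]
  dr:
    - [0,0,0]
    - [0,0,0]
    - [0,0,0]
    - [0,0,0]
    - [0,0,0]
    - [0,0,0]

```text
time: 26.77
tool_pos: [0.434, 0.1652, 0.106]
tool_rot: [-3.141, 0.005, -2.841]
contact_force: [-0.1, -0.3, -0.7]
opening: 0.0122
grip_force: 20.0
```

Run:
```python
from w import *
s=observe();print(s["time"],s["tool_pos"],s["opening"],s["grip_force"],togo(s,(.604,.131,.1),4.3))
```

```text
26.7667 [0.43400452 0.16519792 0.1060056 ] 0.012189600455424885 19.96306210756302 [-0.1522, -0.083, 0.0067, np.float64(-77.1)]
```

Run:
```python
from h import *
c=pickle.load(open("scene.pkl","rb"));W=cloud(c)
P=W[(W[...,2]>.05)&(W[...,2]<.2)&(W[...,0]>.58)&(W[...,1]>.02)&(W[...,1]<.3)];print(len(P),P[:,0].min(),P[P[:,0].argsort()[:30]].mean(0))
for y in(.05,.1,.15,.2,.25):
  Q=P[abs(P[:,1]-y)<.02]; print(y,len(Q) and np.percentile(Q[:,0],1).round(3))
```

```text
6302 0.6515795942560179 [0.65533423 0.29247915 0.06897465]
0.05 0.964
0.1 0.962
0.15 0.961
0.2 0.961
0.25 0.67
```

Emit:
arm_command:
  fingers: [1,1,1,1,1,1,1,1]
  travel:
    - [-0.015,-0.008,-0.02]
    - [-0.035,-0.019,-0.03]
    - [-0.055,-0.03,-0.03]
    - [-0.075,-0.041,-0.03]
    - [-0.095,-0.052,-0.03]
    - [-0.115,-0.063,-0.03]
    - [-0.135,-0.074,-0.03]
    - [-0.152,-0.083,-0.03]
  dr:
    - [0,0,5]
    - [0,0,12]
    - [0,0,19]
    - [0,0,26]
    - [0,0,33]
    - [0,0,40]
    - [0,0,47]
    - [0,0,54]

```text
time: 27.43
tool_pos: [0.603, 0.13, 0.1318]
tool_rot: [-3.14, -0.002, 2.493]
contact_force: [-0.5, -0.3, 0.1]
opening: 0.0121
grip_force: 20.0
```

Emit:
arm_command:
  fingers: [1,1,1,1,1,1,1,1]
  travel:
    - [0,0,0]
    - [0,0,0]
    - [0,0,0]
    - [0,0,0]
    - [0,0,0]
    - [0,0,0]
    - [0,0,0]
    - [0,0,0]
  dr:
    - [0,0,7]
    - [0,0,14]
    - [0,0,21]
    - [0,0,28]
    - [0,0,35]
    - [0,0,42]
    - [0,0,49]
    - [0,0,49]

```text
time: 28.1
tool_pos: [0.6016, 0.1304, 0.1319]
tool_rot: [-3.138, -0.0, 1.64]
contact_force: [-0.2, 0.0, 0.1]
opening: 0.0119
grip_force: 20.0
```

Run:
```python
from w import *
c,s=wrist("w10");pickle.dump(c,open("w10.pkl","wb"));print(s["time"],s["tool_pos"],s["opening"],s["grip_force"],togo(s,(.604,.131,.015),4.3))
```

```text
28.15 [0.60170272 0.13045615 0.1321766 ] 0.011891015708886593 19.96399462223053 [0.0004, 0.0027, 0.1172, np.float64(0.0)]
```

View pics/w10.png

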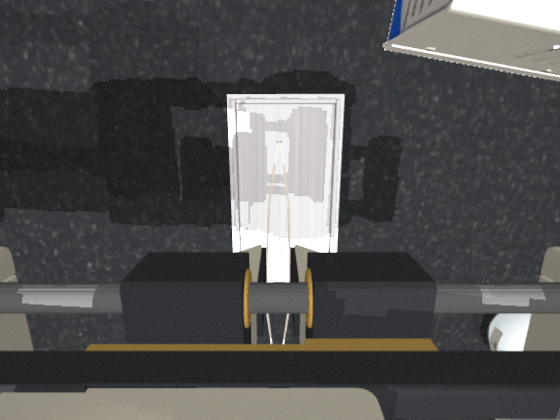

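The tweezers (277,200) line up over the tray, whose far corners are at (230,96) and (343,96). Checking the far-end position, then lowering.

Run:
```python
from w import *
c=pickle.load(open("w10.pkl","rb"));a,b=ray(c,230,96,.012)[:2],ray(c,343,96,.012)[:2];s=observe()
d=(b-a)/np.linalg.norm(b-a);m=(a+b)/2;n=np.array([-d[1],d[0]]);n*=-np.sign(n[1]);C=m+.084*n;print(a,b,np.linalg.norm(b-a),C,togo(s,(*C,.015)))
print(ray(c,279,142,.13))
```

```text
[0.55836433 0.21707699] [0.64696789 0.2231051 ] 0.08880838250906112 [0.60836784 0.13628478] [0.0053, 0.0075, 0.1172]
[0.59859476 0.19247251 0.13      ]
```

Emit:
arm_command:
  fingers: [1,1,1,1,1,1,1,1]
  travel:
    - [0.002,0.004,0.025]
    - [0.002,0.004,0.055]
    - [0.002,0.004,0.085]
    - [0.002,0.004,0.105]
    - [0.002,0.004,0.117]
    - [0.002,0.004,0.122]
    - [0.002,0.004,0.123]
    - [0.002,0.004,0.123]
  dr:
    - [0,0,0]
    - [0,0,0]
    - [0,0,0]
    - [0,0,0]
    - [0,0,0]
    - [0,0,0]
    - [0,0,0]
    - [0,0,0]

```text
time: 28.82
tool_pos: [0.6069, 0.1329, 0.0118]
tool_rot: [3.14, -0.0, 1.645]
contact_force: [0.7, -0.8, 0.6]
opening: 0.0119
grip_force: 20.0
```

Emit:
arm_command:
  fingers: [0.7,0.6,0.5,0.45,0.45,0.45,0.45,0.45]
  travel:
    - [0,0,0]
    - [0,0,0]
    - [0,0,0]
    - [0,0,0]
    - [0,0,0]
    - [0,0,-0.02]
    - [0,0,-0.05]
    - [0,0,-0.085]
  dr:
    - [0,0,0]
    - [0,0,0]
    - [0,0,0]
    - [0,0,0]
    - [0,0,0]
    - [0,0,0]
    - [0,0,0]
    - [0,0,0]

```text
time: 29.48
tool_pos: [0.605, 0.1327, 0.0955]
tool_rot: [-3.137, 0.0, 1.644]
contact_force: [0.1, 0.2, 0.0]
opening: 0.0249
grip_force: 0.0
```

Emit:
arm_command:
  fingers: [0,0,0,0,0,0,0,0]
  travel:
    - [0,0,-0.03]
    - [0,0,-0.07]
    - [0,0,-0.1]
    - [0,-0.03,-0.12]
    - [0,-0.07,-0.12]
    - [0,-0.11,-0.12]
    - [0,-0.14,-0.12]
    - [0,-0.14,-0.12]
  dr:
    - [0,0,0]
    - [0,0,0]
    - [0,0,0]
    - [0,0,0]
    - [0,0,0]
    - [0,0,0]
    - [0,0,0]
    - [0,0,0]

```text
time: 30.15
tool_pos: [0.461, 0.1225, 0.2164]
tool_rot: [-3.138, -0.0, 1.645]
contact_force: [0.3, 0.4, -0.8]
opening: 0.0457
grip_force: 0.0
```

Run:
```python
from w import *
s=observe();print(s["time"],s["tool_pos"],s["grip_force"])
c=read_camera("scene");cv2.imwrite("pics/end.png",cv2.resize(c["color"][150:330,170:470],None,fx=2.6,fy=2.6));
n,L,st,ce=comps(c);l=L[184,211] or L[182,193];print("tape",st[l] if l else None, c["color"][182,196])
```

```text
30.15 [0.46100533 0.12254606 0.21639506] 0.0
tape [191 173  25  20 404] [239 244 243]
```

View pics/end.png

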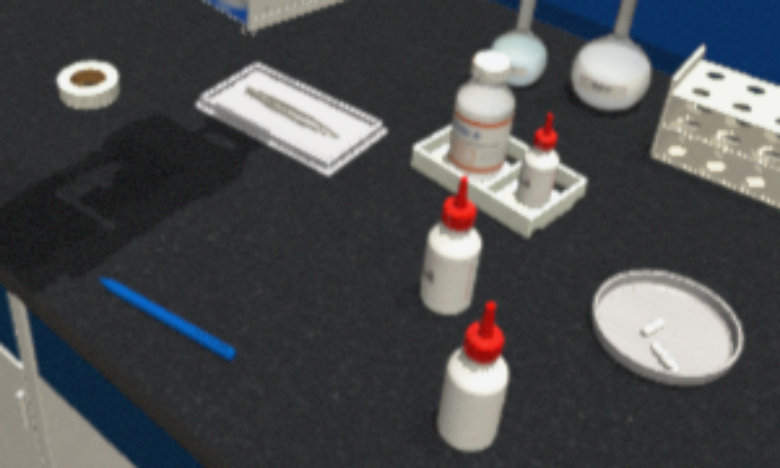

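The final view shows the tweezers flat in the tray (290,112) and both bottles upright in the carrier (480,130 and 540,175). Both bars are in the dish (652,327 and 664,355), and the tape (88,83) hasn't moved. Handing in.

```bash
python3 -c "
from cell import *
print(hand_in())"
```

```text
the job is handed in; nothing more can be done
None
```

I handed the job in at about 30 s of the 136 s allowed. The last picture shows both bottles upright in their own bays, both bars in the dish, the tweezers flat in the tray and the tape not moved; the hand-in returned no verdict.

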